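# Put a tealight away and wedge the box's dovetailed lid shut

### The job

Put the red tealight into the wooden box with the green one and leave the white one out where it stands. Then slide the box's dovetailed lid, narrow end first, into the rails from the box's near end and push it home until it wedges tight, so that it will not work loose by itself; push firmly but do not force it, or the rail will split. Leave the other things on the worktop where they are.

Things in the scene. Friction and masses are not known exactly. Their poses are not given: they have to be found in the camera images.
- box: Low open box of pale wood, 170 (x) x 106 (y) x 41 mm high; stands firm on rubber feet and does not shift. Origin: centre of its underside, on the worktop. x: along the box, the way the lid slides in; the end at x = -85 mm, nearest the robot, is its mouth. Inside: y = -26..26, x = -73..64 mm; inner floor at z = 10, tops of all four walls at z = 30 mm: the level ledge on which the lid slides.
- box_mouth (a point): Middle of the mouth, at ledge height: x = -85, y = 0, z = 30 mm of the box. On the ledge, along both long sides, stand brown dovetail rails 11 mm high, inner faces undercut by 15 degrees and closing in by 0.05 mm a side per mm of x: at ledge height the way between them is 80 mm wide at the mouth and 63 mm at the far end, 6 mm less at the rails' tops. Both ends of the way are open.
- box_place (a point): Free place for the red tealight: on the box's inner floor, at x = -27 mm, y = 0, z = 10 mm of the box.
- rail: The box's right-hand (-y) dovetail rail, brown wood, 170 mm long, 11 mm high, with three brass screws. Origin: at x = 0, y = -44.5, z = 30 mm of the box; axes as the box's. As the wood swells or shrinks it lies up to 0.8 mm nearer or farther than drawn: too little to measure, but it shifts the place where the lid wedges by up to 8 mm. If the lid presses on it with over 32 N it splits.
- lid: The loose lid: a flat wedge of brown wood lying right side up, 160 mm long (x), 10 mm thick, 0.12 to 0.2 kg. Underside 80 mm wide at the rear (x = -80) and 64 mm at the narrow end (x = +80 mm); long edges bevelled by 15 degrees (top 5 mm narrower) to match the rails. Origin: centre of the underside; x points to the narrow end. On the ledge its origin is 30 mm above the box's.
- lid_bar (a point): Middle of the top of the lid's dark grip bar: x = -15 mm, y = 0, z = 28 mm in the lid's frame. The bar is 12 mm thick (along x), 50 mm long (y) and stands 18 mm above the lid's top. Pushed at the bar the lid centres itself in the taper; gripped hard by it and held off centre or askew, even by 0.5 mm, it jams on one rail too early and is not tight.
- lid_nose (a point): Middle of the lid's narrow end (x = 80 mm). Wedged, the lid's origin is at x = -5 mm of the box (rear flush with the mouth), give or take 8. Pulled back by s mm it has 0.05 s mm of play a side and slides freely (under 2 N); from s = 70 it lowers straight in between the rails. It wedges abruptly (0.1 mm/N): a steady push of 9 to 15 N then holds by friction; over 18 may split the rail.
- red_tealight: Tealight with red wax in a metal cup, 38 mm across, 15 mm high, 14 g. Origin: centre of its underside. It stands on the worktop in front of the hob.
- green_tealight: Tealight with green wax, 38 mm across, 15 mm high, standing in the far part of the box, about x = 42 mm. Origin: centre of its underside.
- white_tealight: Tealight with pale wax, 38 mm across, 16 mm high, standing near the red one; to be left alone. Origin: centre of its underside.
- mug: White mug, 96 mm high, behind the work. Origin: centre of its underside.
- spice_a: Spice jar with a dark cap, 41 mm across, 105 mm high, behind the box. Origin: centre of its underside.
- spice_b: A second spice jar with a dark cap, 41 mm across, 105 mm high, next to the first. Origin: centre of its underside.
- garlic: Garlic bulb, 50 mm, behind the box. Origin: centre of its underside.
Mind the look-alikes: they are no part of the job. What is shaped like the green_tealight but black or orange is not meant.

How it is judged:
On the way:
1. the red tealight lies in the box, let go (x of red_tealight in the frame of box between -0.076 and 0.067 m and y of red_tealight in the frame of box between -0.029 and 0.029 m and z of red_tealight in the frame of box between 0.004 and 0.016 m and angle between red_tealight's own z axis and vertical below 0.25 rad and contact force between the fingers and red_tealight below 0.1 N), for 0.2 s.
At the end, for the whole second after the job is handed in: The lid lies flat and straight between the rails, its centre 16 mm short of to 6 mm past the box's, released and at rest, and still presses on the right-hand rail with over 9 N. Red and green tealights stand upright inside the box; the white one is within 20 mm of its start (x of lid in the frame of box between -0.016 and 0.006 m and y of lid in the frame of box between -0.003 and 0.003 m and z of lid in the frame of box between 0.027 and 0.0325 m and angle between the x axis of lid and the x axis of box, either way round below 0.03 rad and angle between lid's own z axis and vertical below 0.03 rad and contact force between lid and rail above 9 N and x of red_tealight in the frame of box between -0.076 and 0.067 m and y of red_tealight in the frame of box between -0.029 and 0.029 m and z of red_tealight in the frame of box between 0.004 and 0.016 m and angle between each of red_tealight, green_tealight's own z axis and vertical below 0.25 rad and x of green_tealight in the frame of box between -0.076 and 0.067 m and y of green_tealight in the frame of box between -0.029 and 0.029 m and z of green_tealight in the frame of box between 0.004 and 0.016 m and linear speed of lid below 0.01 m/s and distance of white_tealight from where it was at the start of the episode below 0.02 m); the robot touches nothing.
It fails at once if the lid is forced: it presses on the rail with more than 32 N (contact force between lid and rail above 32 N).
It fails at once if a bystander (mug, spice jars, garlic) is pushed more than 30 mm (distance of any of mug, spice_a, spice_b, garlic from where it was at the start of the episode above 0.03 m).
It fails at once if the white tealight is moved by more than 20 mm (distance of white_tealight from where it was at the start of the episode above 0.02 m).
It also fails if it takes over 61 s, if anything falls off the work surface, if the arm or the gripper's body presses on something with over 40 N, if the wrist force passes 120 N, or if a joint passes its speed limit or range.

### The arm

A 7-joint arm with a two-finger parallel gripper is mounted at the origin on a cart in front of the work surface, level with it; the furniture and walls round the work are solid. World frame = base frame: x ahead of the robot, y to its left, z up, the work surface at z = 0. Lengths are in m, angles in rad, forces in N, time in s.
With the tool pointing down it reaches from about 0.425 to 1.025 m from the base axis. Payload 3.6 kg.
Tool frame: the origin (TCP) lies midway between the tips of the shut fingers; the grasp point (between the pads) lies 19 mm behind it; z points along the fingers, y is the line along which they close (so a half turn about z gives the same grasp; the last joint's range is limited). The gripper opens to 85 mm and grips with 20 to 120 N. Pads are 22 mm wide; open, the fingers measure 114 mm over their backs; the gripper's body (76 mm by 85 mm) begins 54 mm behind the grasp point. The pads swing forward as they close: fully open they stand 13 mm farther back than shut.
Start: joints at [1.032, 0.591, 0.048, 1.609, -0.033, 0.943, -0.034], TCP at [0.313, -0.654, 0.231] pointing down, gripper open.
Joint ranges: [-2.69, 2.69], [-0.47, 2.24], [-1.27, 1.36], [0.19, 2.51], [-1.53, 4.68], [0.08, 2.07], [-3.09, 3.09]. Speed limits (rad/s): [2.57, 2.57, 3.14, 3.14, 3.14, 3.14, 3.14].

### API

Orientations are given as a unit quaternion [x, y, z, w].
In Python, from station import bot gives the robot as it stands. The module is installed in compiled form; this text tells all that it offers.
- The arm moves only by the tool servo_tool, never from a script. Its arguments are lists of equal length, an entry for each row: "dp": the shift along the tool's x, y, z in cm, a list of three; "turn": the turn about the tool's z in degrees. In form: {"dp": [[x, y, z], ...], "turn": [turn, ...]}. A call has 1 to 5 rows; each row is the pose to reach, as a shift and turn from the pose commanded when the call began, along the tool's axes at that moment; what a row does not reach only later rows make up. A row lasts 1/8 s, in which the tool goes at most 62.5 mm and 10.7 degrees, less where a joint would pass 70% of its speed; a pose out of reach is approached as far as the arm can. A call with a gripper value outside its range is refused whole. "hand" is the opening, from 0 (shut) to 1 (fully open), set as the call begins (left out, the last holds). The fingers move at their own pace and stop on an object; "force" is the grip in N (left out, the last holds). Time passes only in rows, so rows that repeat a pose let the fingers close. It gives the time, the measured TCP pose, the force, the opening and the grip force at its end, in the units of the state.
- bot.sense(): the state, without advancing time (a new reading comes with each control period).
- bot.grab_frame(name): name is "side" or "top" or "wrist"; returns the picture (384x512x3 uint8, red, green, blue); there is no depth.
- bot.camera_model(name): a dict with "mtx" (3x3 intrinsics, pixels), "R" (3x3) and "t" (3): a world point X has camera coordinates R X + t. Camera axes: x right, y down, z forward; pixel columns grow to the right and rows downward; lengths in m; the calibration is good to about 2 mm. A picture is of the moment at which its call begins: read the wrist's pose just before it. camera_model takes no time and is no camera call; for the wrist camera it gives the pose at the moment of the call.
- bot.hand_in(): hands the job in; it is judged then, once.
The state is a dict: "time_s": time; "qpos": joint angles; "dq": joint speeds; "joint_torque": joint torques, N m; "tool_pos": TCP position; "tool_rot": TCP orientation; "ft_force": force on the tool from outside, world axes, zero at the start; "wrist_torque": the same for the moment, N m; "gripper_width": finger opening in m; "finger_force": force on a finger pad.
Only numpy, scipy, OpenCV 4.12 (cv2) and the standard library are available. Lean on these libraries where they do the work, as an engineer would, in place of code of your own. Each camera call takes 0.05 s, during which the arm holds its last target. There are 200 camera calls.

## Working session

There is one attempt and no reset: what is moved stays moved. The work goes in short steps, Python scripts to look and compute and a tool call to move; the robot and the scene stay as the last step left them, time stands still between calls to the robot, and variables do not carry over. Pictures are saved under pics/ and viewed, at most 10 in all, crops included, and the job is handed in when it is done.

Besides the shell and the picture viewer there is one more tool, called after "Emit:" by a JSON object that holds its "method" and its "body". servo_tool: Moves the arm, as the interface text tells. Its arguments: {"type":"object","properties":{"dp":{"type":"array"},"turn":{"type":"array"},"hand":{"type":"number"},"force":{"type":"number"}},"required":["dp","turn"]}

```bash
mkdir -p pics; ls; python3 - <<'E'
from station import bot
import cv2,numpy as np
s=bot.sense();print({k:np.round(v,4) for k,v in s.items()})
for n in("top","side","wrist"):
    im=bot.grab_frame(n);cv2.imwrite(f"pics/{n}0.png",im[:,:,::-1]);m=bot.camera_model(n);print(n,np.round(m["mtx"],1).tolist(),np.round(m["R"],4).tolist(),np.round(m["t"],4))
E
```

```text
pics
{'time_s': np.float64(0.0), 'qpos': array([ 1.0315,  0.5922,  0.0483,  1.6098, -0.0333,  0.9427, -0.0337]), 'dq': array([-0.0006,  0.0002, -0.0013, -0.0004,  0.    , -0.0013,  0.0009]), 'joint_torque': array([-1.00000e-04, -5.48692e+01,  1.54640e+00, -1.98128e+01,
        9.40000e-03,  8.60000e-03,  0.00000e+00]), 'tool_pos': array([ 0.3123, -0.6534,  0.2301]), 'tool_rot': array([ 9.753e-01,  2.211e-01, -3.000e-04, -1.100e-03]), 'ft_force': array([ 0.5937,  0.4073, -0.8313]), 'wrist_torque': array([-0.001 ,  0.0233,  0.0231]), 'finger_force': np.float64(0.0), 'gripper_width': np.float64(0.0854)}
top [[420.1, 0.0, 249.4], [0.0, 420.1, 201.2], [0.0, 0.0, 1.0]] [[0.1665, -0.986, 0.0059], [-0.9626, -0.1639, -0.2156], [0.2135, 0.0302, -0.9765]] [-0.0876  0.5734  0.9279]
side [[365.4, 0.0, 250.8], [0.0, 365.4, 192.6], [0.0, 0.0, 1.0]] [[0.9699, -0.2431, 0.0163], [-0.1905, -0.798, -0.5718], [0.152, 0.5515, -0.8202]] [-0.559   0.1406  1.0553]
wrist [[297.1, 0.0, 254.6], [0.0, 297.1, 194.2], [0.0, 0.0, 1.0]] [[0.4322, -0.9018, -0.0014], [-0.8616, -0.4133, 0.2946], [-0.2663, -0.1262, -0.9556]] [-0.7241 -0.0395  0.3784]
```

View pics/top0.png

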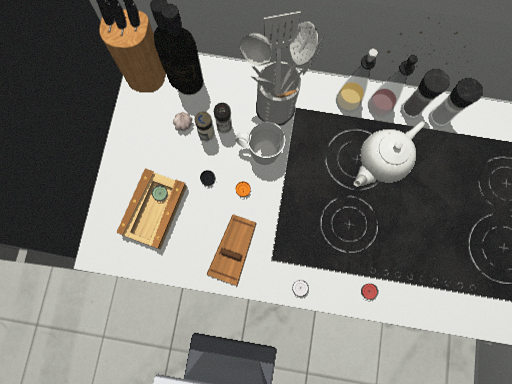

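View pics/side0.png

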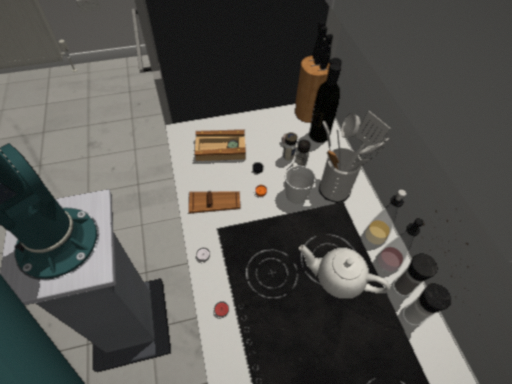

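Red-tealight candidates in the top view:
- red disc at (369,291), which fits "in front of the hob", with white next to it at (300,288)
- orange disc at (243,189)
- reddish bottle at (383,100)
- black disc at (208,178)

I choose (369,291) and will check it in a crop.

```bash
cat > h.py <<'E'
from station import bot
import cv2,numpy as np
from scipy.spatial.transform import Rotation as Rn
def cast(m,uv,z):
    uv=np.atleast_2d(uv).astype(float)
    d=np.c_[uv,np.ones(len(uv))]@np.linalg.inv(m["mtx"]).T@m["R"]; c=-m["R"].T@m["t"]
    return c+d*((z-c[2])/d[:,2])[:,None]
def proj(m,X):
    p=(np.atleast_2d(X)@m["R"].T+m["t"])@m["mtx"].T
    return p[:,:2]/p[:,2:]
def grab(n,f=None):
    m=bot.camera_model(n); im=bot.grab_frame(n)
    if f: cv2.imwrite(f"pics/{f}.png",im[:,:,::-1])
    return m,im
def blobs(mask,amin=30):
    n,l,st,c=cv2.connectedComponentsWithStats(mask.astype(np.uint8))
    return [(st[i,4],c[i],(l==i)) for i in range(1,n) if st[i,4]>=amin]
def pca(X):
    c=X.mean(0);w,v=np.linalg.eigh(np.cov((X-c).T));return c,v[:,-1]
def togo(target,yaw=None):
    "target TCP world, yaw = world yaw of tool x; returns dp cm in tool axes and turn deg"
    s=bot.sense();R=Rn.from_quat(s["tool_rot"]).as_matrix()
    out=np.round(R.T@(np.array(target)-s["tool_pos"])*100,2)
    y=np.arctan2(R[1,0],R[0,0]); t=None
    if yaw is not None: t=-np.degrees((yaw-y+np.pi/2)%np.pi-np.pi/2)
    return out,t,np.degrees(y)
E
python3 - <<'E'
from h import *
for n in("top","side"):
    m=bot.camera_model(n);im=cv2.imread(f"pics/{n}0.png");h=cv2.cvtColor(im,cv2.COLOR_BGR2HSV).astype(int)
    red=((h[...,0]<6)|(h[...,0]>172))&(h[...,1]>120)&(h[...,2]>90)
    for a,c,_ in blobs(red,25): print(n,"red",a,c,cast(m,c,.014)[0])
    br=(h[...,0]>4)&(h[...,0]<24)&(h[...,1]>90)&(h[...,2]>40)
    for a,c,l in blobs(br,80):
        ys,xs=np.where(l);X=cast(m,np.c_[xs,ys],.02)[:,:2];cc,v=pca(X);print(n,"brown",a,c,cc,np.degrees(np.arctan2(v[1],v[0])))
    for nm,p in dict(top=dict(white=(300,288),black=(208,178),orange=(243,189)),side=dict(white=(203,254),black=(258,168),orange=(261,190)))[n].items(): print(nm,cast(m,p,.014)[0])
im=cv2.imread("pics/top0.png")
a=cv2.resize(im[270:310,280:400],None,fx=6,fy=6,interpolation=cv2.INTER_CUBIC)
b=cv2.resize(im[160:290,100:270],None,fx=4.2,fy=2.6,interpolation=cv2.INTER_CUBIC)[:338,:714]
cv2.imwrite("pics/c1.png",np.vstack([cv2.copyMakeBorder(a,0,0,0,714-a.shape[1] if a.shape[1]<714 else 0,0)[:,:714],b]))
R=Rn.from_quat(bot.sense()["tool_rot"]).as_matrix();print(R.round(3))
E
```

```text
top red 171 [369.22807018 290.88304094] [ 0.42364688 -0.30524671  0.014     ]
top brown 3171 [134.36360769  52.40807316] [0.93907555 0.38117155] -143.1401015562739
top brown 360 [351.88888889  92.36111111] [ 0.92183075 -0.20502094] 72.9137236761054
top brown 2969 [150.93364769 209.74772651] [0.52817631 0.24480997] 169.4343468715479
top brown 181 [242.62430939 188.67403315] [0.61782395 0.03259692] -169.7734628172565
top brown 1874 [232.047492   250.27694771] [0.4637551  0.03166506] 169.7659982846204
white [ 0.40291851 -0.14243369  0.014     ]
black [0.63188296 0.12313638 0.014     ]
orange [0.6186173  0.03184329 0.014     ]
side red 133 [221.17293233 308.92481203] [ 0.42050172 -0.30839389  0.014     ]
side brown 1342 [308.804769    86.61028316] [0.92869591 0.46606593] 64.13416383066617
side brown 1335 [218.95355805 144.89213483] [0.52439466 0.24219172] 168.75505735228447
side brown 87 [333.14942529 157.89655172] [0.88541291 0.09663035] 86.47089220842251
side brown 102 [260.71568627 190.09803922] [0.61447366 0.02502493] 70.68886317529562
side brown 941 [212.93304995 200.92879915] [0.46151109 0.01985907] 169.78207759931684
side brown 265 [378.93207547 228.9509434 ] [ 0.91634577 -0.19059219] 72.51281732752712
white [ 0.40152358 -0.14552469  0.014     ]
black [0.63011221 0.11731351 0.014     ]
orange [0.61675074 0.0291751  0.014     ]
[[ 0.902  0.431 -0.001]
 [ 0.431 -0.902  0.002]
 [-0.    -0.002 -1.   ]]
```

View pics/c1.png

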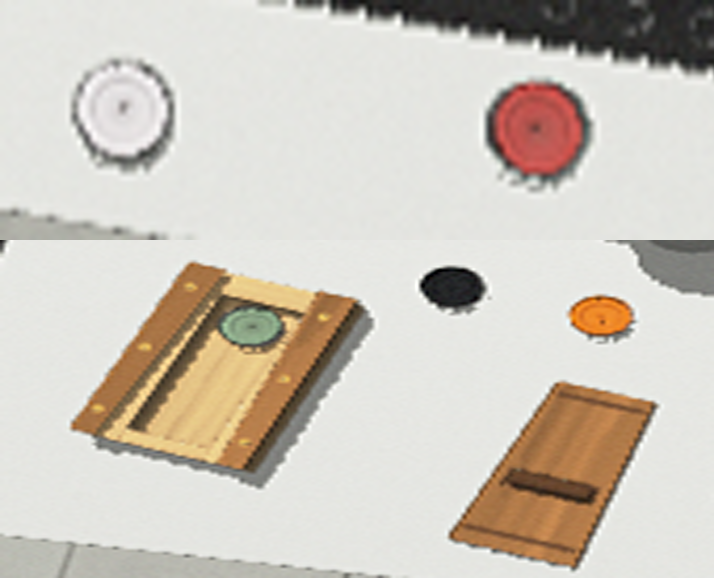

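The crop confirms it: the red wax disc at about (537,127), the white one at (123,107). The green tealight stands in the far part of the box, and the bar lies nearer the lid's rear, so the narrow end points away from the robot. Next, move above the red tealight.

```bash
python3 - <<'E'
from h import *
print(togo([.422,-.307,.10],np.radians(79.5)))
E
```

```text
(array([ 24.84, -26.52,  13.08]), np.float64(-53.954588856203465), np.float64(25.545411143796553))
```

Emit:
{"method": "servo_tool", "body": {"dp": [[4, -4.2, 1], [8, -8.5, 3], [12, -13, 5], [16, -17.2, 7], [20, -21.3, 9]], "turn": [-9, -18, -27, -36, -45], "hand": 0.75}}

```text
time_s: 0.78
tool_pos: [0.4016, -0.3739, 0.1408]
tool_rot: [0.815, 0.58, 0.0, 0.0]
ft_force: [0.3, 0.2, -1.4]
gripper_width: 0.0637
finger_force: 0.0
```

```bash
python3 - <<'E'
from h import *
print(togo([.422,-.307,.10],np.radians(79.5)))
E
```

```text
(array([ 6.99, -0.27,  4.09]), np.float64(-8.66752940390703), np.float64(70.83247059609297))
```

Emit:
{"method": "servo_tool", "body": {"dp": [[3.5, -0.2, 2], [7, -0.3, 4.1], [7, -0.3, 4.1], [7, -0.3, 4.1]], "turn": [-4, -8.7, -8.7, -8.7]}}

```text
time_s: 1.27
tool_pos: [0.4217, -0.3095, 0.1004]
tool_rot: [0.771, 0.637, -0.0, 0.0]
ft_force: [-0.0, -0.3, 0.5]
gripper_width: 0.064
finger_force: 0.0
```

```bash
python3 - <<'E'
from h import *
m,im=grab("wrist","w1")
h=cv2.cvtColor(im,cv2.COLOR_RGB2HSV).astype(int)
red=((h[...,0]<6)|(h[...,0]>172))&(h[...,1]>100)&(h[...,2]>70)
for a,c,_ in blobs(red,200): print(a,c,cast(m,c,.014)[0])
print(bot.sense()["tool_pos"],togo([.422,-.307,.003]))
E
```

```text
1345 [253.13531599 193.30037175] [ 0.42105861 -0.304085    0.014     ]
[ 0.42166736 -0.31018488  0.10065567] (array([ 0.33, -0.03,  9.77]), None, np.float64(79.12529290260062))
```

View pics/w1.png

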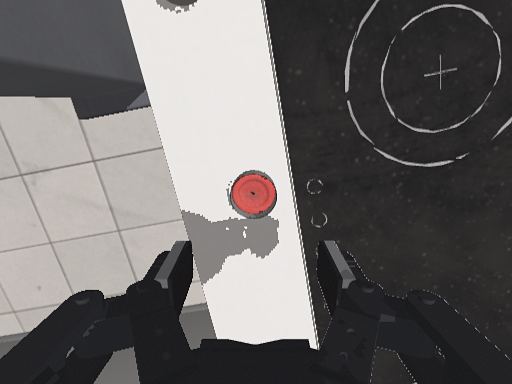

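The red tealight is at (253,193) in the wrist view, which casts to about (0.421,-0.305). Descend on it.

Emit:
{"method": "servo_tool", "body": {"dp": [[0.4, 0, 4], [0.5, 0, 8], [0.5, 0, 9.7], [0.5, 0, 9.7], [0.5, 0, 9.7]], "turn": [0, 0, 0, 0, 0]}}

```text
time_s: 1.95
tool_pos: [0.4232, -0.3048, 0.0044]
tool_rot: [0.771, 0.637, 0.0, 0.001]
ft_force: [0.5, -0.9, 0.7]
gripper_width: 0.064
finger_force: 0.0
```

Emit:
{"method": "servo_tool", "body": {"dp": [[0, 0, 0], [0, 0, 0], [0, 0, 0], [0, 0, 0], [0, 0, 0]], "turn": [0, 0, 0, 0, 0], "hand": 0.3, "force": 25}}

```text
time_s: 2.58
tool_pos: [0.4231, -0.3043, 0.0046]
tool_rot: [0.77, 0.638, 0.0, 0.001]
ft_force: [-1.2, 0.7, 5.9]
gripper_width: 0.036
finger_force: 24.5
```

Emit:
{"method": "servo_tool", "body": {"dp": [[0, 0, -3], [0, 0, -8], [4, 0, -12], [9, 0, -15], [14, 0, -18]], "turn": [0, 0, 0, 0, 0]}}

```text
time_s: 3.2
tool_pos: [0.449, -0.1651, 0.1851]
tool_rot: [0.771, 0.637, 0.0, 0.001]
ft_force: [1.0, 0.4, -0.6]
gripper_width: 0.0361
finger_force: 25.5
```

```bash
python3 - <<'E'
from h import *
print(togo([.51,.20,.20],np.radians(79.5)),bot.sense()["gripper_width"])
E
```

```text
(array([37.  , -0.85, -1.5 ]), np.float64(-0.30916547718207893), np.float64(79.19083452281792)) 0.036093018919987264
```

Emit:
{"method": "servo_tool", "body": {"dp": [[5.5, -0.1, -1], [11, -0.3, -1.5], [16.5, -0.4, -1.5], [22, -0.5, -1.5], [27.5, -0.7, -1.5]], "turn": [0, 0, 0, 0, 0]}}

```text
time_s: 3.82
tool_pos: [0.4933, 0.1068, 0.199]
tool_rot: [0.77, 0.638, 0.0, 0.0]
ft_force: [0.6, 0.4, 0.2]
gripper_width: 0.0359
finger_force: 25.5
```

Emit:
{"method": "servo_tool", "body": {"dp": [[5, -0.1, 0], [9, -0.2, 0], [9, -0.2, 0], [9, -0.2, 0], [9, -0.2, 0]], "turn": [0, 0, 0, 0, 0]}}

```text
time_s: 4.45
tool_pos: [0.5078, 0.192, 0.1983]
tool_rot: [0.771, 0.637, -0.001, 0.0]
ft_force: [0.1, 0.0, -0.3]
gripper_width: 0.036
finger_force: 25.5
```

```bash
python3 - <<'E'
from h import *
m,im=grab("wrist","w2");np.savez("w2.npz",**m)
print(bot.sense()["tool_pos"])
E
```

```text
[0.50786935 0.19213392 0.1982907 ]
```

View pics/w2.png

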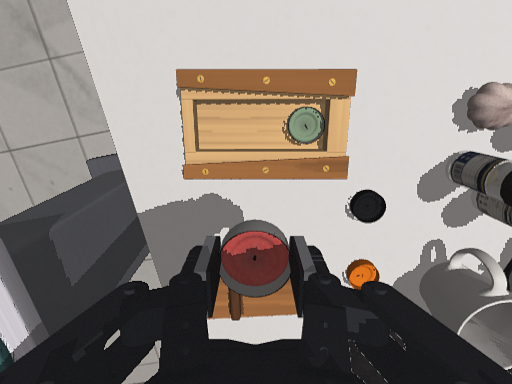

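The wrist view shows the box with its mouth at left (x≈185). The six brass screws are at about (200,79), (266,80), (332,82), (206,171), (265,170) and (326,168). The red tealight is held at (255,258), with the lid below it. I'll fix the box pose from the screws.

```bash
cat > box.py <<'E'
from h import *
def screws(m,im,pts,r=7):
    "brass centroid near each given pixel -> world at rail top"
    out=[]
    for u,v in pts:
        w=im[v-r:v+r+1,u-r:u+r+1].astype(float); g=w[...,1]; wt=np.clip(g-np.percentile(g,85),0,None)
        yy,xx=np.mgrid[v-r:v+r+1,u-r:u+r+1]; out.append(((wt*xx).sum()/wt.sum(),(wt*yy).sum()/wt.sum()))
    return np.array(out),cast(m,out,.041)[:,:2]
E
python3 - <<'E'
from box import *
m=dict(np.load("w2.npz"));im=cv2.imread("pics/w2.png")[:,:,::-1]
px,X=screws(m,im,[(200,79),(266,80),(332,82),(206,171),(265,170),(326,168)])
print(px.round(1),X.round(4))
L,Rr=X[:3],X[3:]
c=X.mean(0);d=(L[2]-L[0])/np.linalg.norm(L[2]-L[0])+(Rr[2]-Rr[0])/np.linalg.norm(Rr[2]-Rr[0]);yaw=np.arctan2(d[1],d[0])
print("box",c,np.degrees(yaw),[np.degrees(np.arctan2(*(q[2]-q[0])[::-1])) for q in (L,Rr)], [np.linalg.norm(q[2]-q[0]) for q in (L,Rr)])
ex=np.array([np.cos(yaw),np.sin(yaw)]);ey=np.array([-ex[1],ex[0]])
print("local",np.c_[(X-c)@ex,(X-c)@ey].round(4))
# interior contour check
h=cv2.cvtColor(np.ascontiguousarray(im),cv2.COLOR_RGB2HSV).astype(int)
g=(h[...,0]>50)&(h[...,0]<90)&(h[...,1]>40)
for a,cc,_ in blobs(g,200):
    p=cast(m,cc,.024)[0,:2];print("green",cc,p,(p-c)@ex,(p-c)@ey)
for n in("top","side"):
    mm=bot.camera_model(n);print(n,proj(mm,np.c_[X,np.full(6,.041)]).round(1).tolist())
pl=c+ex*-.027;print("place",pl,togo([*pl,.10],yaw))
E
```

```text
[[200.3  78.2]
 [266.1  79.8]
 [331.7  81.6]
 [205.  171.2]
 [265.3 169.6]
 [325.6 168. ]] [[0.4754 0.2964]
 [0.5359 0.2835]
 [0.5964 0.2702]
 [0.4586 0.2087]
 [0.5198 0.1987]
 [0.5808 0.1887]]
box [0.52780392 0.24103752] -10.766523729054372 [np.float64(-12.215702514535579), np.float64(-9.317344943573165)] [np.float64(0.12381475164002144), np.float64(0.12390169673294416)]
local [[-0.0619  0.0446]
 [ 0.      0.0432]
 [ 0.0619  0.0415]
 [-0.062  -0.0447]
 [ 0.     -0.0431]
 [ 0.0619 -0.0415]]
green [304.74673629 124.14360313] [0.56848597 0.23452302] 0.04118286208390277 0.001199885244492115
top [[122.9, 225.7], [134.0, 202.1], [144.9, 179.1], [157.6, 238.8], [167.1, 214.4], [176.5, 190.6]]
side [[201.6, 131.6], [219.6, 131.3], [237.6, 131.2], [201.0, 151.2], [219.8, 150.2], [238.5, 149.2]]
place [0.50127921 0.24608132] (array([ 5.18, -1.67,  9.82]), np.float64(89.87095356484852), np.float64(79.10442983579415))
```

Emit:
{"method": "servo_tool", "body": {"dp": [[2.6, -0.8, 0], [5.2, -1.7, 3], [5.2, -1.7, 8], [5.2, -1.7, 12], [5.2, -1.7, 12]], "turn": [0, 0, 0, 0, 0]}}

```text
time_s: 5.12
tool_pos: [0.4991, 0.2459, 0.0759]
tool_rot: [0.771, 0.637, -0.003, -0.0]
ft_force: [-0.2, -1.0, -0.5]
gripper_width: 0.0359
finger_force: 25.5
```

```bash
python3 - <<'E'
from h import *
print(togo([.5013,.2461,.0155]))
E
```

```text
(array([0.09, 0.25, 6.04]), None, np.float64(79.174601594451))
```

Emit:
{"method": "servo_tool", "body": {"dp": [[0, 0.1, 3], [0, 0.1, 5], [0, 0.1, 6], [0, 0.1, 6], [0, 0.1, 6]], "turn": [0, 0, 0, 0, 0]}}

```text
time_s: 5.75
tool_pos: [0.5028, 0.2483, 0.0195]
tool_rot: [0.77, 0.638, 0.001, 0.0]
ft_force: [-0.6, 0.2, 0.4]
gripper_width: 0.0363
finger_force: 25.5
```

Emit:
{"method": "servo_tool", "body": {"dp": [[0, 0, 0], [0, 0, 0], [0, 0, 0], [0, 0, 0]], "turn": [0, 0, 0, 0], "hand": 0.6}}

```text
time_s: 6.25
tool_pos: [0.502, 0.2481, 0.0183]
tool_rot: [0.77, 0.638, -0.0, -0.0]
ft_force: [0.5, 0.3, -0.3]
gripper_width: 0.0509
finger_force: 0.0
```

Emit:
{"method": "servo_tool", "body": {"dp": [[0, 0, -4], [0, 0, -9], [-3, 0, -13], [-8, 0, -16], [-13, 0, -19]], "turn": [0, 0, 0, 0, 0]}}

```text
time_s: 6.88
tool_pos: [0.4774, 0.1191, 0.2093]
tool_rot: [0.77, 0.638, 0.0, 0.0]
ft_force: [1.1, -0.1, 0.1]
gripper_width: 0.0515
finger_force: 0.0
```

```bash
python3 - <<'E'
from h import *
print(bot.sense()["tool_pos"],togo([.455,-.03,.20]))
E
```

```text
[0.4773904  0.11912922 0.20933394] (array([-15.07,   0.57,   0.93]), None, np.float64(79.2980815987871))
```

Emit:
{"method": "servo_tool", "body": {"dp": [[-5, 0.2, 0.5], [-10, 0.4, 0.9], [-15, 0.5, 0.9], [-15, 0.5, 0.9], [-15, 0.5, 0.9]], "turn": [0, 0, 0, 0, 0]}}

```text
time_s: 7.5
tool_pos: [0.4548, -0.0276, 0.1994]
tool_rot: [0.77, 0.638, 0.0, -0.0]
ft_force: [-0.7, 0.6, -0.7]
gripper_width: 0.0511
finger_force: 0.0
```

```bash
python3 - <<'E'
from h import *
m,im=grab("wrist","w3");np.savez("w3.npz",**m)
h=cv2.cvtColor(im,cv2.COLOR_RGB2HSV).astype(int)
br=(h[...,0]>3)&(h[...,0]<24)&(h[...,1]>80)&(h[...,2]>30)
for a,c,l in blobs(br,1500):
    cs,_=cv2.findContours(l.astype(np.uint8),0,2);k=max(cs,key=cv2.contourArea)
    q=cv2.approxPolyDP(k,12,True)[:,0];print(a,c,q.tolist(),cast(m,q,.010).round(4).tolist())
# red in box, from top
mt,it=grab("top","t1");ht=cv2.cvtColor(it,cv2.COLOR_RGB2HSV).astype(int)
red=((ht[...,0]<6)|(ht[...,0]>172))&(ht[...,1]>110)&(ht[...,2]>70)
B=np.array([.5278,.2410]);y=np.radians(-10.77);ex=np.array([np.cos(y),np.sin(y)]);ey=np.array([-ex[1],ex[0]])
for a,c,_ in blobs(red,25):
    p=cast(mt,c,.024)[0,:2]-B;print("red",a,c,p@ex,p@ey)
print(bot.sense()["tool_pos"])
E
```

```text
9711 [252.31768098 115.23838946] [[179, 82], [185, 152], [327, 142], [328, 86]] [[0.3946, 0.0808, 0.01], [0.3822, 0.0086, 0.01], [0.5394, -0.0099, 0.01], [0.5472, 0.048, 0.01]]
red 160 [148.38125 218.50625] -0.023352055242252673 -0.00018142925949821392
[ 0.45511692 -0.02652889  0.19942061]
```

View pics/w3.png

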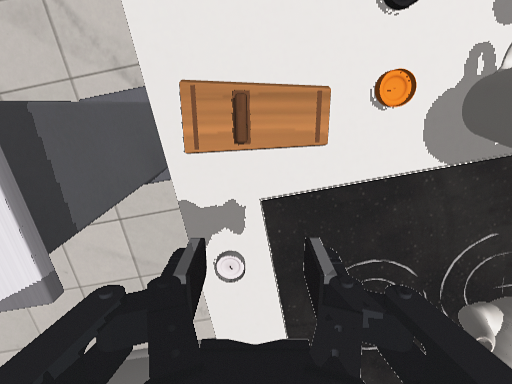

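The wrist view shows the lid with its wide end left (x≈182), its narrow end right (x≈328) and the dark bar at (241,117). The white tealight stands untouched at (230,266), and red lies in the box at x≈-23 mm. Next, the lid pose.

```bash
cat > lid.py <<'E'
from h import *
def lidpose(m,im,zu,bx,by):
    "bisector of the lid's long edges (underside at height zu) and bar centre; bx,by: bar pixel"
    h=cv2.cvtColor(np.ascontiguousarray(im),cv2.COLOR_RGB2HSV).astype(int)
    br=(h[...,0]>3)&(h[...,0]<24)&(h[...,1]>80)&(h[...,2]>30)
    l=[l for a,c,l in blobs(br,1500) if l[by,bx]][0]
    xs=np.where(l.any(0))[0]; cols=np.arange(xs[0]+15,xs[-1]-14)
    top=np.array([np.where(l[:,c])[0][[0,-1]] for c in cols])
    E=[]
    for k,o in((0,-.5),(1,.5)):
        X=cast(m,np.c_[cols,top[:,k]+o],zu)[:,:2]; vx=cv2.fitLine(X.astype(np.float32),cv2.DIST_HUBER,0,1e-6,1e-6).ravel(); 
        d=vx[:2]*np.sign(vx[0]); E.append((vx[2:],d))
    yaw=[np.arctan2(d[1],d[0]) for _,d in E]; ym=np.mean(yaw)
    return E,yaw,ym,l,h
E
python3 - <<'E'
from lid import *
m=dict(np.load("w3.npz"));im=cv2.imread("pics/w3.png")[:,:,::-1]
E,yaw,ym,l,h=lidpose(m,im,0,215,115)
ex=np.array([np.cos(ym),np.sin(ym)]);ey=np.array([-ex[1],ex[0]])
print(np.degrees(yaw),np.degrees(ym),"half-taper should be 2.86")
V=h[...,2]; roi=np.zeros_like(V,bool);roi[88:147,228:254]=1
d=(V<95)&roi&l
for a,c,k in blobs(d,150):
    ys,xs=np.where(k);q=cv2.minAreaRect(np.c_[xs,ys].astype(np.float32));print(a,c,q,V[115,235:250])
    P=cast(m,q[0],.028)[0,:2]; P2=cast(m,q[0],.02)[0,:2]; print("bar",P,P2)
    e=[ (p0-P)@ey - ((p0-P)@ex)*np.tan(y-ym) for (p0,_),y in zip(E,yaw)]
    print("edge y at bar",e,"mid",np.mean(e),"width",e[0]-e[1],"expect 73.5mm")
    C=P+np.mean(e)*ey; print("bar centre by edges",C)
E
```

```text
[-13.0267105  -7.2947493] -10.160729 half-taper should be 2.86
315 [237.98095238 120.05079365] ((239.8035125732422, 118.35603332519531), (50.96305847167969, 15.282681465148926), 86.42366790771484) [ 51  80  92 101 104 108 110 107 109 107 101  73  95 113 117]
bar [0.4506489  0.03363128] [0.45020821 0.03331187]
edge y at bar [np.float64(0.036629164232109615), np.float64(-0.03597640939274828)] mid 0.0003263774196806679 width 0.0726055736248579 expect 73.5mm
bar centre by edges [0.45070647 0.03395254]
```

```bash
python3 - <<'E'
from h import *
print(togo([.4507,.034,.013],np.radians(79.84)))
E
```

```text
(array([ 5.85, -1.56, 18.65]), np.float64(-0.46042309743142285), np.float64(79.37957690256859))
```

Emit:
{"method": "servo_tool", "body": {"dp": [[3, -0.8, 3], [5.8, -1.5, 8], [5.8, -1.5, 13], [5.8, -1.5, 13], [5.8, -1.5, 13]], "turn": [-0.5, -0.5, -0.5, -0.5, -0.5]}}

```text
time_s: 8.22
tool_pos: [0.4515, 0.0325, 0.0702]
tool_rot: [0.767, 0.641, 0.001, 0.0]
ft_force: [-0.4, -0.5, 0.4]
gripper_width: 0.051
finger_force: 0.0
```

```bash
python3 - <<'E'
from h import *
print(togo([.4507,.034,.013],np.radians(79.84)))
E
```

```text
(array([ 0.13, -0.11,  5.72]), np.float64(-0.03354762378436894), np.float64(79.80645237621565))
```

Emit:
{"method": "servo_tool", "body": {"dp": [[0.1, -0.1, 3], [0.1, -0.1, 5], [0.1, -0.1, 5.7], [0.1, -0.1, 5.7], [0.1, -0.1, 5.7]], "turn": [0, 0, 0, 0, 0]}}

```text
time_s: 8.85
tool_pos: [0.4508, 0.033, 0.0134]
tool_rot: [0.768, 0.641, 0.001, 0.001]
ft_force: [0.3, 0.7, -0.2]
gripper_width: 0.0509
finger_force: 0.0
```

Emit:
{"method": "servo_tool", "body": {"dp": [[0, 0, 0], [0, 0, 0], [0, 0, 0], [0, 0, 0], [0, 0, 0]], "turn": [0, 0, 0, 0, 0], "hand": 0.05, "force": 60}}

```text
time_s: 9.48
tool_pos: [0.4503, 0.033, 0.0128]
tool_rot: [0.768, 0.641, 0.0, 0.0]
ft_force: [0.1, 0.1, 6.8]
gripper_width: 0.0106
finger_force: 60.2
```

Emit:
{"method": "servo_tool", "body": {"dp": [[0, 0, -1], [0, 0, -4], [0, 0, -8], [0, 0, -8], [0, 0, -8]], "turn": [0, 0, 0, 0, 0]}}

```text
time_s: 10.1
tool_pos: [0.4495, 0.0327, 0.0923]
tool_rot: [0.768, 0.641, -0.0, -0.0]
ft_force: [-0.6, 0.1, -1.9]
gripper_width: 0.0105
finger_force: 59.2
```

```bash
python3 - <<'E'
from h import *
B=np.array([.5278,.2410]);y=np.radians(-10.77);ex=np.array([np.cos(y),np.sin(y)])
p=B+ex*(-.078-.015);print(p,togo([*p,.10],y+np.pi/2))
E
```

```text
[0.43643817 0.25837863] (array([21.97, -5.31, -0.77]), np.float64(0.49620652799261583), np.float64(79.72620652799262))
```

Emit:
{"method": "servo_tool", "body": {"dp": [[5, -1.2, -0.5], [10, -2.4, -0.7], [15, -3.6, -0.7], [20, -4.8, -0.7], [21.9, -5.3, -0.7]], "turn": [0, 0.2, 0.4, 0.5, 0.5]}}

```text
time_s: 10.72
tool_pos: [0.4356, 0.2617, 0.0981]
tool_rot: [0.769, 0.64, -0.0, -0.001]
ft_force: [0.2, -0.4, -1.4]
gripper_width: 0.0108
finger_force: 59.2
```

Emit:
{"method": "servo_tool", "body": {"dp": [[0, 0, 1], [0, 0, 2], [0, 0, 2]], "turn": [0, 0, 0]}}

```text
time_s: 11.1
tool_pos: [0.436, 0.2547, 0.0778]
tool_rot: [0.771, 0.637, -0.002, 0.0]
ft_force: [-0.4, -0.7, -1.9]
gripper_width: 0.0105
finger_force: 59.1
```

```bash
python3 - <<'E'
from h import *
B=np.array([.5278,.2410]);y=np.radians(-10.77);ex=np.array([np.cos(y),np.sin(y)])
p=B+ex*(-.078-.015);print(togo([*p,.0435],y+np.pi/2))
m,im=grab("wrist","w4");np.savez("w4.npz",**m)
mt,it=grab("top");a=cv2.resize(it[150:290,90:230],(560,560),interpolation=cv2.INTER_CUBIC)
cv2.imwrite("pics/w4b.png",np.hstack([cv2.resize(im[:260,100:400],(0,0),fx=.0+0.78,fy=.78)[:, :234],np.zeros((203,0,3),np.uint8)])[:,:,::-1])
c=np.zeros((560,800,3),np.uint8);c[:,:400]=a[:, 80:480];c[:347,400:]=cv2.resize(im[:260,110:410],(400,347));cv2.imwrite("pics/c4.png",c[:,:,::-1])
E
```

```text
(array([ 0.38, -0.02,  3.43]), np.float64(-0.16263252721634208), np.float64(79.06736747278366))
```

View pics/c4.png

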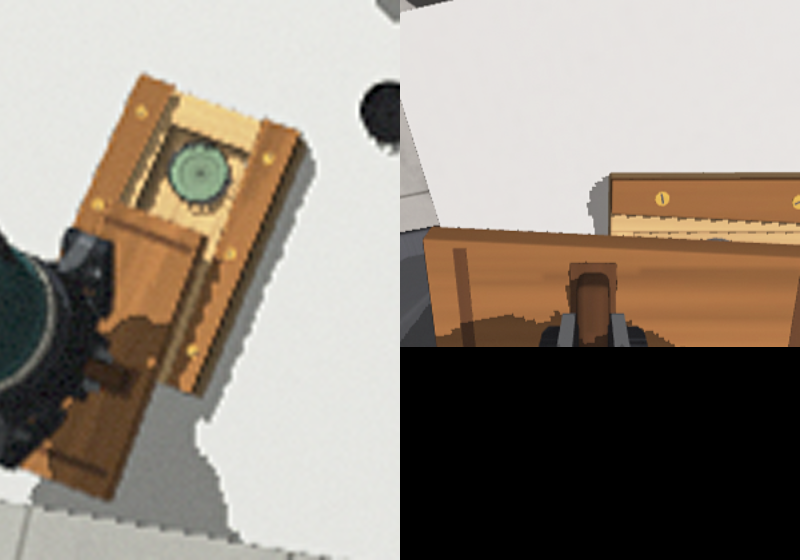

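The lid is held over the mouth, nose end under the green tealight's near side. Bar (wrist crop) at about (592,300), left rail screws at (662,199). Let it settle, then measure the lid's left edge in the box frame.

Emit:
{"method": "servo_tool", "body": {"dp": [[0.2, 0, 0], [0.3, 0, 0], [0.3, 0, 0]], "turn": [0, 0, 0]}}

```text
time_s: 11.58
tool_pos: [0.4376, 0.2612, 0.0796]
tool_rot: [0.77, 0.638, 0.0, -0.0]
ft_force: [0.8, -1.3, -2.3]
gripper_width: 0.0105
finger_force: 59.2
```

```bash
cat > edge.py <<'E'
from h import *
B=np.array([.5278,.2410]);Y=np.radians(-10.77);ex=np.array([np.cos(Y),np.sin(Y)]);ey=np.array([-ex[1],ex[0]])
def left(m,im,zu,ox,u0=125,u1=245):
    "lid's left underside edge in box frame -> lid centre offset y and angle, given lid origin x=ox"
    h=cv2.cvtColor(np.ascontiguousarray(im),cv2.COLOR_RGB2HSV).astype(int)
    br=(h[...,0]>3)&(h[...,0]<24)&(h[...,1]>80)&(h[...,2]>30)
    pts=[]
    for u in range(u0,u1):
        v=np.where(br[:220,u])[0]
        if len(v): pts.append((u,v[0]-.5))
    X=cast(m,pts,zu)[:,:2]-B; q=np.c_[X@ex,X@ey]
    p=np.polyfit(q[:,0],q[:,1],1); r=np.std(q[:,1]-np.polyval(p,q[:,0]))
    return np.polyval(p,ox)-.036,np.degrees(np.arctan(p[0])+.05),q[[0,-1]],r
E
python3 - <<'E'
from edge import *
s=bot.sense();t=s["tool_pos"];m,im=grab("wrist","w5")
q=t[:2]-B;print("tcp box",q@ex,q@ey,t[2],s["ft_force"]);print(left(m,im,t[2]-.0128,q@ex+.015))
print(togo([*(B-ex*.093),.0435],Y+np.pi/2))
E
```

```text
tcp box -0.09242638948957616 0.002969371748560434 0.07955830593352946 [ 0.77085962 -1.2668422  -2.26592731]
(np.float64(0.004382929853887947), np.float64(0.845797684723412), array([[-0.16140654,  0.03887174],
       [-0.09871024,  0.04058678]]), np.float64(0.0006775246171132532))
(array([-0.28, -0.05,  3.6 ]), np.float64(0.02258431543774438), np.float64(79.25258431543774))
```

Emit:
{"method": "servo_tool", "body": {"dp": [[-0.2, 0, 0], [-0.4, 0, 0], [-0.4, 0, 0], [-0.4, 0, 0], [-0.4, 0, 0]], "turn": [0, 0, 0, 0, 0]}}

```text
time_s: 12.25
tool_pos: [0.4366, 0.257, 0.0793]
tool_rot: [0.77, 0.638, 0.0, -0.0]
ft_force: [0.8, 0.5, -1.7]
gripper_width: 0.0105
finger_force: 59.2
```

```bash
python3 - <<'E'
from edge import *
s=bot.sense();t=s["tool_pos"];m,im=grab("wrist","w6");s2=bot.sense()["tool_pos"]
q=t[:2]-B;print("tcp box",q@ex,q@ey,t,s2,s["dq"].round(3))
for a,b in((135,245),(140,190),(190,240)):print(left(m,im,t[2]-.0128,q@ex+.015,a,b))
# rails' screws in the same view
from box import screws
g=proj(m,[[*(B+ex*x+ey*.0446),.041] for x in(-.062,)]);print(g)
E
```

```text
tcp box -0.09258692248035513 -0.0012911841668012513 [0.4366027 0.257033  0.0792683] [0.4366393  0.25701729 0.07926458] [-0.001  0.    -0.001 -0.002 -0.002  0.    -0.001]
(np.float64(-0.0003931921036292377), np.float64(0.06269713283244378), array([[-0.1566953 ,  0.03957315],
       [-0.09884141,  0.0369111 ]]), np.float64(0.00016936050565605738))
(np.float64(-0.00023558184171936641), np.float64(0.20957443517664207), array([[-0.15404142,  0.03957601],
       [-0.12813175,  0.03797298]]), np.float64(0.00018132965208837498))
(np.float64(-0.0004278966187925212), np.float64(0.05575763598530601), array([[-0.12759914,  0.03797354],
       [-0.10151104,  0.03690827]]), np.float64(0.00014831410592584912))
[[305.81347893 152.53247962]]
```

Emit:
{"method": "servo_tool", "body": {"dp": [[0.05, 0, 0.8], [0.05, 0, 1.6], [0.05, 0, 2.3], [0.05, 0, 2.6], [0.05, 0, 2.6]], "turn": [0, 0, 0, 0, 0]}}

```text
time_s: 12.92
tool_pos: [0.4365, 0.2574, 0.0529]
tool_rot: [0.77, 0.638, -0.0, -0.0]
ft_force: [0.0, 1.1, -1.8]
gripper_width: 0.0106
finger_force: 59.2
```

Emit:
{"method": "servo_tool", "body": {"dp": [[0, 0, 0.3], [0, 0, 0.6], [0, 0, 0.9], [0, 0, 1.0], [0, 0, 1.0]], "turn": [0, 0, 0, 0, 0]}}

```text
time_s: 13.55
tool_pos: [0.4367, 0.2574, 0.0432]
tool_rot: [0.77, 0.638, -0.0, 0.0]
ft_force: [-0.0, 0.0, -0.9]
gripper_width: 0.0103
finger_force: 59.2
```

```bash
python3 - <<'E'
from edge import *
s=bot.sense();t=s["tool_pos"];m,im=grab("wrist","w7")
q=t[:2]-B;print("tcp box",q@ex,q@ey,t,s["ft_force"],s["wrist_torque"])
print(left(m,im,.030,q@ex+.015,135,215))
mt,it=grab("top");a=cv2.resize(it[150:290,90:230],(560,560),interpolation=cv2.INTER_CUBIC)
c=np.zeros((560,800,3),np.uint8);c[:,:400]=a[:, 80:480];c[:347,400:]=cv2.resize(im[:260,110:410],(400,347));cv2.imwrite("pics/c7.png",c[:,:,::-1])
E
```

```text
tcp box -0.09260038119980012 -0.0009201383117000266 [0.43665881 0.25740002 0.04319403] [-0.03662912  0.0138799  -0.92546244] [-0.01040084  0.01824224  0.04667403]
(np.float64(-0.0001708674095182161), np.float64(-0.013268078408096767), array([[-0.15689707,  0.03987788],
       [-0.11493327,  0.03773971]]), np.float64(0.00017093153288348452))
```

View pics/c7.png

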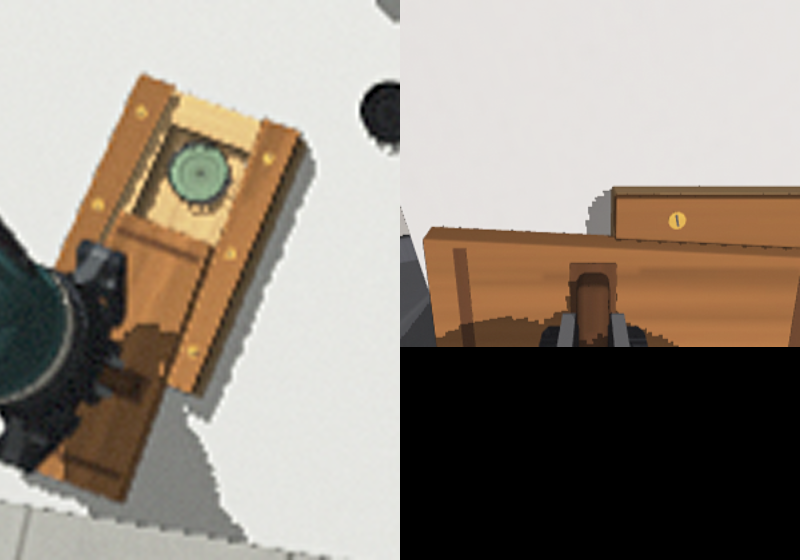

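The lid lies between the rails at the mouth, straight and centred. Slide it partway while gripped.

Emit:
{"method": "servo_tool", "body": {"dp": [[0, 0.8, 0], [0, 1.6, 0], [0, 2.4, 0], [0, 2.7, 0], [0, 2.7, 0]], "turn": [0, 0, 0, 0, 0]}}

```text
time_s: 14.28
tool_pos: [0.4635, 0.2522, 0.0433]
tool_rot: [0.77, 0.637, 0.0, -0.0]
ft_force: [-0.1, -0.3, -0.9]
gripper_width: 0.0101
finger_force: 59.2
```

Emit:
{"method": "servo_tool", "body": {"dp": [[0, 0, 0], [0, 0, 0], [0, 0, 0]], "turn": [0, 0, 0], "hand": 0.32}}

```text
time_s: 14.65
tool_pos: [0.4631, 0.2526, 0.0434]
tool_rot: [0.77, 0.638, 0.0, -0.0]
ft_force: [1.2, -0.3, 0.0]
gripper_width: 0.0273
finger_force: 0.0
```

```bash
python3 - <<'E'
from edge import *
s=bot.sense();t=s["tool_pos"];q=t[:2]-B;print("tcp box",q@ex,q@ey,t,"F box",s["ft_force"][:2]@ex,s["ft_force"])
E
```

```text
tcp box -0.06575438931288365 -0.0007445396101875085 [0.46306473 0.2525559  0.04337517] F box 1.252654977470468 [ 1.22225867 -0.27787744  0.00202212]
```

Emit:
{"method": "servo_tool", "body": {"dp": [[0.05, 0.6, 0], [0.05, 1.2, 0], [0.05, 1.6, 0], [0.05, 2.0, 0], [0.05, 2.4, 0]], "turn": [0, 0, 0, 0, 0]}}

```text
time_s: 15.28
tool_pos: [0.4871, 0.2483, 0.0433]
tool_rot: [0.77, 0.638, -0.0, -0.0]
ft_force: [-0.5, -1.0, -0.6]
gripper_width: 0.0272
finger_force: 0.2
```

Emit:
{"method": "servo_tool", "body": {"dp": [[0, 0.3, 0], [0, 0.6, 0], [0, 0.9, 0], [0, 1.1, 0], [0, 1.2, 0]], "turn": [0, 0, 0, 0, 0]}}

```text
time_s: 15.9
tool_pos: [0.4988, 0.2461, 0.0433]
tool_rot: [0.77, 0.638, -0.0, 0.0]
ft_force: [-0.1, -0.4, 0.7]
gripper_width: 0.0272
finger_force: 0.2
```

```bash
python3 - <<'E'
from edge import *
s=bot.sense();t=s["tool_pos"];q=t[:2]-B;w=s["gripper_width"];print("tcp box",q@ex,q@ey,"lid x if pushed",q@ex-w/2+.006+.015,"F",s["ft_force"][:2]@ex,s["ft_force"],w)
E
```

```text
tcp box -0.0294367971826029 -0.00039399511629837556 lid x if pushed -0.022047359376932946 F -0.029553624164944645 [-0.11078676 -0.42426789  0.7339593 ] 0.027221124388660093
```

Emit:
{"method": "servo_tool", "body": {"dp": [[0, 0.15, 0], [0, 0.3, 0], [0, 0.45, 0], [0, 0.6, 0], [0, 0.65, 0]], "turn": [0, 0, 0, 0, 0]}}

```text
time_s: 16.52
tool_pos: [0.5052, 0.245, 0.0433]
tool_rot: [0.77, 0.638, 0.0, 0.0]
ft_force: [-0.3, -0.5, 0.0]
gripper_width: 0.0271
finger_force: 0.2
```

Emit:
{"method": "servo_tool", "body": {"dp": [[0, 0.05, 0], [0, 0.1, 0], [0, 0.15, 0], [0, 0.2, 0], [0, 0.2, 0]], "turn": [0, 0, 0, 0, 0]}}

```text
time_s: 17.15
tool_pos: [0.5071, 0.2446, 0.0433]
tool_rot: [0.77, 0.638, 0.0, 0.0]
ft_force: [0.0, -0.8, -0.5]
gripper_width: 0.0273
finger_force: 0.0
```

Emit:
{"method": "servo_tool", "body": {"dp": [[0, 0.05, 0], [0, 0.1, 0], [0, 0.15, 0], [0, 0.2, 0], [0, 0.2, 0]], "turn": [0, 0, 0, 0, 0]}}

```text
time_s: 17.77
tool_pos: [0.5091, 0.2442, 0.0433]
tool_rot: [0.77, 0.638, 0.0, 0.0]
ft_force: [0.3, -0.4, 0.3]
gripper_width: 0.0275
finger_force: 0.0
```

Emit:
{"method": "servo_tool", "body": {"dp": [[0, 0.05, 0], [0, 0.1, 0], [0, 0.15, 0], [0, 0.2, 0], [0, 0.2, 0]], "turn": [0, 0, 0, 0, 0]}}

```text
time_s: 18.4
tool_pos: [0.5111, 0.2438, 0.0433]
tool_rot: [0.77, 0.638, 0.0, 0.0]
ft_force: [0.2, 0.4, -0.4]
gripper_width: 0.0272
finger_force: 0.1
```

Emit:
{"method": "servo_tool", "body": {"dp": [[0, 0.05, 0], [0, 0.1, 0], [0, 0.1, 0]], "turn": [0, 0, 0]}}

```text
time_s: 18.77
tool_pos: [0.5121, 0.2437, 0.0433]
tool_rot: [0.77, 0.638, 0.0, 0.0]
ft_force: [-0.4, -0.2, 0.3]
gripper_width: 0.0277
finger_force: 0.1
```

Emit:
{"method": "servo_tool", "body": {"dp": [[0, 0.05, 0], [0, 0.1, 0], [0, 0.1, 0]], "turn": [0, 0, 0]}}

```text
time_s: 19.15
tool_pos: [0.5131, 0.2435, 0.0433]
tool_rot: [0.77, 0.638, 0.0, 0.0]
ft_force: [-0.5, 0.1, 0.5]
gripper_width: 0.0275
finger_force: 0.1
```

Emit:
{"method": "servo_tool", "body": {"dp": [[0, 0.05, 0], [0, 0.1, 0], [0, 0.1, 0]], "turn": [0, 0, 0]}}

```text
time_s: 19.52
tool_pos: [0.514, 0.2433, 0.0433]
tool_rot: [0.77, 0.638, 0.0, 0.0]
ft_force: [-0.7, 0.0, 0.3]
gripper_width: 0.0273
finger_force: 0.1
```

Emit:
{"method": "servo_tool", "body": {"dp": [[0, 0.05, 0], [0, 0.1, 0], [0, 0.1, 0]], "turn": [0, 0, 0]}}

```text
time_s: 19.9
tool_pos: [0.515, 0.2431, 0.0433]
tool_rot: [0.77, 0.638, 0.0, 0.0]
ft_force: [0.0, -0.1, 0.1]
gripper_width: 0.0273
finger_force: 0.1
```

```bash
python3 - <<'E'
from edge import *
s=bot.sense();t=s["tool_pos"];q=t[:2]-B;w=s["gripper_width"];print("tcp box",q@ex,q@ey,"lid x if pushed",q@ex-w/2+.006+.015,"F",s["ft_force"][:2]@ex,s["ft_force"],w)
m,im=grab("wrist","w8");mt,it=grab("top");a=cv2.resize(it[150:290,90:230],(560,560),interpolation=cv2.INTER_CUBIC)
c=np.zeros((560,800,3),np.uint8);c[:,:400]=a[:, 80:480];c[:347,400:]=cv2.resize(im[:260,110:410],(400,347));cv2.imwrite("pics/c8.png",c[:,:,::-1])
E
```

```text
tcp box -0.012963843182495242 -0.00036905396042229393 lid x if pushed -0.005603797567979581 F 0.05979108564516321 [ 0.03994372 -0.10997643  0.14370663] 0.027279908770968673
```

View pics/c8.png

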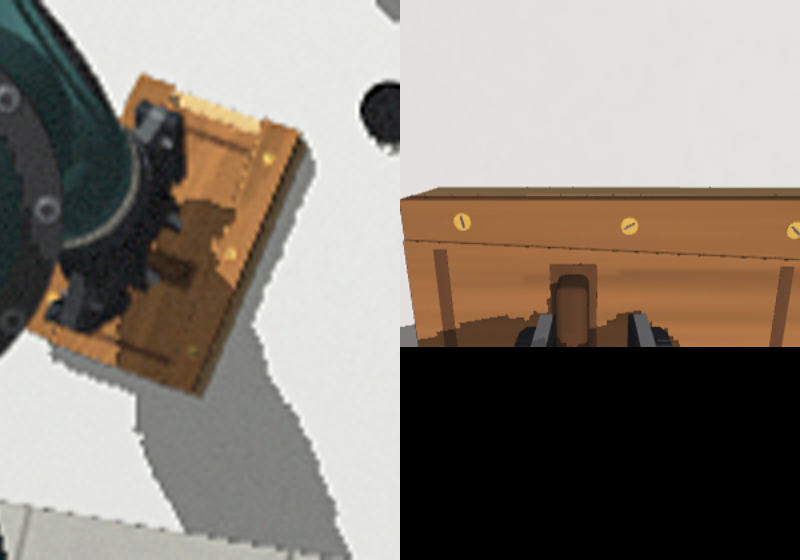

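The lid is almost home, with its rear slightly short of or level with the mouth. The rear pad touches the bar at about (553,330). Continue in small steps.

Emit:
{"method": "servo_tool", "body": {"dp": [[0, 0.05, 0], [0, 0.1, 0], [0, 0.1, 0]], "turn": [0, 0, 0]}}

```text
time_s: 20.38
tool_pos: [0.516, 0.2429, 0.0433]
tool_rot: [0.77, 0.638, 0.0, 0.0]
ft_force: [0.6, -0.2, 0.4]
gripper_width: 0.0271
finger_force: 0.1
```

Emit:
{"method": "servo_tool", "body": {"dp": [[0, 0.05, 0], [0, 0.1, 0], [0, 0.1, 0]], "turn": [0, 0, 0]}}

```text
time_s: 20.75
tool_pos: [0.517, 0.2427, 0.0433]
tool_rot: [0.77, 0.638, 0.0, 0.0]
ft_force: [-0.2, 1.0, -0.6]
gripper_width: 0.0273
finger_force: 0.1
```

Emit:
{"method": "servo_tool", "body": {"dp": [[0, 0.05, 0], [0, 0.05, 0], [0, 0.05, 0]], "turn": [0, 0, 0]}}

```text
time_s: 21.12
tool_pos: [0.5174, 0.2426, 0.0433]
tool_rot: [0.77, 0.638, 0.0, 0.0]
ft_force: [0.2, 0.6, 0.9]
gripper_width: 0.027
finger_force: 0.1
```

Emit:
{"method": "servo_tool", "body": {"dp": [[0, 0.05, 0], [0, 0.1, 0], [0, 0.1, 0]], "turn": [0, 0, 0]}}

```text
time_s: 21.5
tool_pos: [0.5184, 0.2425, 0.0433]
tool_rot: [0.77, 0.638, -0.0, -0.0]
ft_force: [0.3, -0.0, 0.1]
gripper_width: 0.0273
finger_force: 0.2
```

Emit:
{"method": "servo_tool", "body": {"dp": [[0, 0.05, 0], [0, 0.1, 0], [0, 0.1, 0]], "turn": [0, 0, 0]}}

```text
time_s: 21.88
tool_pos: [0.5184, 0.2424, 0.0432]
tool_rot: [0.77, 0.638, -0.001, -0.0]
ft_force: [-4.0, 0.6, 2.1]
gripper_width: 0.0274
finger_force: 1.6
```

Emit:
{"method": "servo_tool", "body": {"dp": [[0, 0.05, 0], [0, 0.1, 0], [0, 0.1, 0]], "turn": [0, 0, 0]}}

```text
time_s: 22.25
tool_pos: [0.5185, 0.2424, 0.0432]
tool_rot: [0.77, 0.638, -0.001, -0.001]
ft_force: [-5.5, 2.6, 4.2]
gripper_width: 0.0273
finger_force: 2.8
```

Emit:
{"method": "servo_tool", "body": {"dp": [[0, 0.05, 0], [0, 0.1, 0], [0, 0.1, 0]], "turn": [0, 0, 0]}}

```text
time_s: 22.62
tool_pos: [0.5185, 0.2424, 0.0431]
tool_rot: [0.77, 0.638, -0.002, -0.001]
ft_force: [-6.6, 2.8, 4.4]
gripper_width: 0.0276
finger_force: 3.5
```

Emit:
{"method": "servo_tool", "body": {"dp": [[0, 0.05, 0], [0, 0.1, 0], [0, 0.1, 0]], "turn": [0, 0, 0]}}

```text
time_s: 23.0
tool_pos: [0.5186, 0.2424, 0.0432]
tool_rot: [0.77, 0.638, -0.002, -0.001]
ft_force: [-8.1, 2.5, 5.5]
gripper_width: 0.0271
finger_force: 4.3
```

Emit:
{"method": "servo_tool", "body": {"dp": [[0, 0.05, 0], [0, 0.1, 0], [0, 0.15, 0], [0, 0.2, 0], [0, 0.2, 0]], "turn": [0, 0, 0, 0, 0]}}

```text
time_s: 23.62
tool_pos: [0.5186, 0.2423, 0.043]
tool_rot: [0.769, 0.639, -0.004, -0.002]
ft_force: [-11.7, 2.3, 8.6]
gripper_width: 0.0274
finger_force: 5.7
```

```bash
python3 - <<'E'
from edge import *
s=bot.sense();t=s["tool_pos"];q=t[:2]-B;w=s["gripper_width"];print("lid x",q@ex-w/2+.021,"F",s["ft_force"][:2]@ex,s["ft_force"][:2]@ey,s["ft_force"],w)
E
```

```text
lid x -0.001985206471610497 F -11.943667857115567 0.06759542953344462 [-11.72065153   2.29828171   8.64255077] 0.027404822885068143
```

Emit:
{"method": "servo_tool", "body": {"dp": [[0, 0, -0.1], [0, 0.05, -0.2], [0, 0.05, -0.2]], "turn": [0, 0, 0]}}

```text
time_s: 24.0
tool_pos: [0.5186, 0.2421, 0.0435]
tool_rot: [0.769, 0.639, -0.004, -0.003]
ft_force: [-9.5, 5.9, -3.2]
gripper_width: 0.0276
finger_force: 5.0
```

Emit:
{"method": "servo_tool", "body": {"dp": [[0, 0.05, 0], [0, 0.1, 0], [0, 0.15, 0], [0, 0.15, 0]], "turn": [0, 0, 0, 0]}}

```text
time_s: 24.5
tool_pos: [0.5186, 0.2421, 0.0434]
tool_rot: [0.769, 0.639, -0.005, -0.003]
ft_force: [-11.5, 5.6, -1.0]
gripper_width: 0.0273
finger_force: 6.1
```

```bash
python3 - <<'E'
from edge import *
s=bot.sense();t=s["tool_pos"];q=t[:2]-B;w=s["gripper_width"];print("lid x",q@ex-w/2+.021,"F",s["ft_force"][:2]@ex,s["ft_force"][:2]@ey,s["ft_force"],w,s["wrist_torque"])
E
```

```text
lid x -0.0018566038898131347 F -12.367293605255998 3.3727724590981074 [-11.51918681   5.62440046  -0.99800531] 0.02729965127641183 [ 0.98052389  2.45561652 -0.0649927 ]
```

Emit:
{"method": "servo_tool", "body": {"dp": [[0.05, 0.05, 0], [0.1, 0.1, 0], [0.1, 0.1, 0]], "turn": [0, 0, 0]}}

```text
time_s: 24.88
tool_pos: [0.5187, 0.242, 0.0434]
tool_rot: [0.769, 0.639, -0.007, -0.003]
ft_force: [-13.2, 4.3, 0.2]
gripper_width: 0.0276
finger_force: 6.8
```

```bash
python3 - <<'E'
from edge import *
s=bot.sense();t=s["tool_pos"];q=t[:2]-B;w=s["gripper_width"];print("lid x",q@ex-w/2+.021,"F",s["ft_force"][:2]@ex,s["ft_force"][:2]@ey,s["ft_force"],w)
E
```

```text
lid x -0.001998823201022279 F -13.812784619894886 1.7227116796086295 [-13.24755768   4.27351964   0.22776693] 0.027639785366345457
```

Emit:
{"method": "servo_tool", "body": {"dp": [[0, -0.4, 0], [0, -0.8, 0], [0, -1.2, 0], [0, -1.6, 0], [0, -1.6, 0]], "turn": [0, 0, 0, 0, 0]}}

```text
time_s: 25.5
tool_pos: [0.5123, 0.2449, 0.0457]
tool_rot: [0.77, 0.638, 0.001, 0.0]
ft_force: [-0.6, 0.9, 0.1]
gripper_width: 0.0274
finger_force: 0.0
```

Emit:
{"method": "servo_tool", "body": {"dp": [[0, 0, -1], [0, 0, -3], [0, 0, -8], [-6, 0, -12], [-10, 0, -14]], "turn": [0, 0, 0, 0, 0]}}

```text
time_s: 26.12
tool_pos: [0.4938, 0.1457, 0.1877]
tool_rot: [0.77, 0.638, 0.001, 0.001]
ft_force: [1.5, -0.3, 0.1]
gripper_width: 0.0275
finger_force: 0.0
```

Emit:
{"method": "servo_tool", "body": {"dp": [[0, 0, 0], [0, 0, 0], [0, 0, 0]], "turn": [0, 0, 0]}}

```text
time_s: 26.5
tool_pos: [0.493, 0.148, 0.185]
tool_rot: [0.77, 0.639, 0.0, -0.0]
ft_force: [-0.9, 0.1, -0.1]
gripper_width: 0.0274
finger_force: 0.0
```

```bash
python3 - <<'E'
from edge import *
m,im=grab("wrist","w9");mt,it=grab("top","t9")
a=cv2.resize(it[150:310,90:290],(400,320));c=np.zeros((320,800,3),np.uint8);c[:,:400]=a;c[:,400:]=cv2.resize(im[:,:][:300],(400,320));cv2.imwrite("pics/c9.png",c[:,:,::-1])
E
```

```text
(no output)
```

View pics/c9.png

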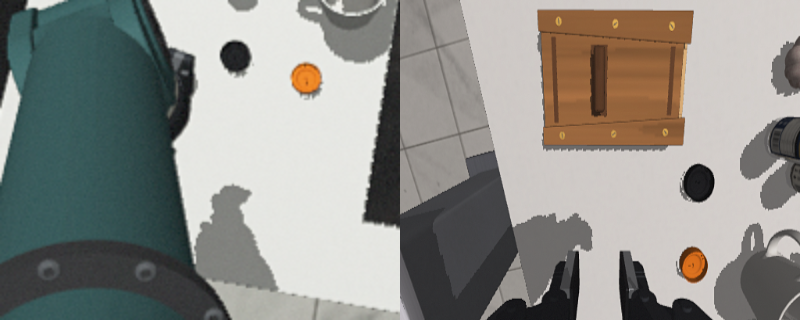

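The lid lies straight between the rails, its rear about flush with the mouth (bar at (598,80)), and nothing else has moved. I'm handing in.

```bash
python3 -c "
from station import bot
print(bot.hand_in())"
```

```text
the job is handed in; nothing more can be done
None
```

The job is handed in at about 26.5 s: the red tealight is in the box with the green one, and the white one was left untouched. The lid was pushed home with about 14 N and released about 2 mm short of the box's centre. Its press on the rail can't be read directly, and no verdict came back.

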